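Inspect a nut under a hand-held loupe at the marked focal height

ROBOT

A 6-joint arm with a two-finger parallel gripper is mounted at the origin on a cart in front of the work surface, level with it; the furniture and walls round the work are solid. World frame = base frame: x ahead of the robot, y to its left, z up, the work surface at z = 0. Lengths are in m, angles in rad, forces in N, time in s.
With the tool pointing down it reaches from about 0.375 to 0.9 m from the base axis. Payload 3.1 kg.
Tool frame: the origin (TCP) lies at the very end of the fingers, on their centre line; the grasp point (between the pads) lies 19 mm behind it (manip.grasp_offset is the distance from the TCP to the grasp point, in m); x points along the fingers, z is the direction in which the jaws open and shut, and the axes are right-handed (so a half turn about x gives the same grasp; the last joint's range is limited). The gripper opens to 85 mm and grips with 20 to 120 N. Pads are 22 mm wide; open, the fingers measure 114 mm over their backs; the gripper's body (76 mm by 85 mm) begins 54 mm behind the grasp point. The pads swing forward as they close: fully open they stand 13 mm farther back than shut.
Start: joints at [-1.518, 0.527, 1.433, -0, 1.181, -0.178], TCP at [0.144, -0.608, 0.231] pointing down, gripper open.
Joint ranges: [-3.08, 3.08], [-0.75, 2.2], [0.22, 2.44], [-1.43, 4.57], [0, 2.65], [-2.85, 2.85]. Speed limits (rad/s): [2.79, 2.79, 3.14, 3.14, 3.14, 3.14].

INTERFACE

Orientations are given as a unit quaternion [x, y, z, w].
In Python, from station import manip gives the robot as it stands.
- The arm moves only by the tool send_rows, never from a script. Its argument "steps" is a list that holds one entry, the list of rows, each a list of 5 numbers: the closure, from 0 (fully open) to 1 (shut), then the shift along the world's x, y, z in m, then the turn about the world's z in rad. A call has 1 to 8 rows; each row is the pose to reach, as a shift and turn from the pose commanded when the call began; what a row does not reach only later rows make up. A row lasts 1/8 s, in which the tool goes at most 62.5 mm and 10.7 degrees, less where a joint would pass 70% of its speed; a pose out of reach is approached as far as the arm can. A call with a gripper value outside its range is refused whole. The fingers move at their own pace and stop on an object; "grip_force" is the grip in N (left out, the last holds). Time passes only in rows, so rows that repeat a pose let the fingers close. It gives the time, the measured TCP pose, the force and the opening at its end, in the units of the state.
- manip.sense(): the state, without advancing time (a new reading comes with each control period).
- manip.snapshot(name): name is "side" or "top"; returns the picture (420x560x3 uint8, red, green, blue); there is no depth.
- manip.camera_params(name): a dict with "fx", "fy", "cx", "cy" (pixels), "D" ([k1, k2, p1, p2, k3] as OpenCV has them; the pictures are not rectified), "T" (4x4, takes a point from camera to world coordinates). Camera axes: x right, y down, z forward; pixel columns grow to the right and rows downward; lengths in m; the calibration is good to about 2 mm. A picture is of the moment at which its call begins. camera_params takes no time and is no camera call.
- manip.sign_off(): hands the job in, once; it reports no verdict.
The state is a dict: "t": time; "q": joint angles; "qd": joint speeds; "tau": joint torques, N m; "tcp_pos": TCP position; "tool_rot": TCP orientation; "force": force on the tool from outside, world axes, zero at the start; "ft_torque": the same for the moment, N m; "finger_gap": opening from 0.0 (shut) to 1.0 (fully open).
Only numpy, scipy, OpenCV 4.12 (cv2) and the standard library are available. Lean on these libraries where they do the work, as an engineer would, in place of code of your own. Each camera call takes 0.05 s, during which the arm holds its last target.

TASK

On the inspection stand, slide the carriage that carries the nut (it has an upright black grip) all the way home against the stop at the gauge-post end. Then pick up the reading loupe and finish holding it in the gripper, still and level, with the lens centred over the nut and at the height of the thin flange round the collar on the gauge post, the loupe touching nothing of the stand. Do not shift the collar, and leave the loose bolt lying on the bench where it is.

Things in the scene. Friction and masses are not known exactly. Their poses are not given: they have to be found in the camera images.
- stand: Inspection stand, fixed to the bench: grey base plate 140 x 210 x 12 mm, two rails along its y axis, dark stop blocks at its y ends (tops 32 mm above the bench at +y, 20 mm at -y). Origin on the bench, 5 mm to -x of the plate's middle; z up. Gauge post: 10 mm diameter, top at 150 mm, at x, y = (60, 60) mm, on the side away from the robot. Yaw within 0.4 rad of the world axes.
- carriage (a joint): Travel of the aluminium carriage (68 x 100 mm) along the stand's +y axis, m: 0 = far from the post, 0.07 = home against the stop at the post's end. Starts anywhere from 0 to 0.03. Slides with about 2 N of friction and stays where it is left.
- carriage_grip (a point): Middle (12 to 13 mm below the top) of the carriage's upright black grip, a ribbed block 32 mm along the stand's x, 12 mm along the stand's y (its sliding direction), its top about 65 mm and its foot about 26 mm above the bench. Moves with the carriage; axes as the stand's.
- part_top (a point): Centre of the top face of the nut to be inspected (hexagonal, 30 mm across the flats, 14 mm high, screwed on a stud whose end stands 3 mm out of its top), fixed on the carriage 58 mm further along the stand's +y, and 12 mm further along its +x, than the grip; top 43 mm above the bench. Moves with the carriage.
- home_point (a point): Point fixed on the stand where the centre of the nut's top comes to lie when the carriage is home.
- focus_mark (a point): Centre of the brass collar on the gauge post (collar 18 mm diameter and 14 mm high; a thin flange of 26 mm diameter round its middle). The height of this point is the focal height for the lens centre; it lies 95 to 130 mm above the bench, a different height each time. The collar slides on the post if pushed with about 10 N. A thumb screw stands out 24 mm on the side away from the carriage.
- loupe_lens (a point): Centre of the loupe's lens, half-way up its rim (rim 68 mm diameter, 10 mm high; 5 mm above the bench as it lies flat). The loupe is one rigid piece of about 90 g; its handle runs from the lens along the loupe's -x axis, z is square to the lens and up. It starts lying flat, handle towards the robot, within 0.5 rad.
- loupe_grip (a point): Middle of the grasping place on the loupe's black handle, 80 mm from the lens centre along the loupe's -x axis and 9 mm above the bench as it lies. The handle is 14 mm wide (along y), 18 mm high, flat-sided, and runs from 41 to 143 mm from the lens centre.
- bolt_mid (a point): Middle of a loose bolt 77 mm long and 23 mm high, lying on the bench nearer the robot than the stand and the loupe, about straight ahead of the robot, its length pointing roughly away from the robot; a bystander.
- loupe: The whole loupe; origin on its underside below the lens centre, axes as for its lens.
There are look-alikes about, which are no part of the job. Leave any purple look-alike of the loupe alone.

How it is judged:
By the outcome, as a careful person would: the job done as asked, in the order asked, and still so for the second after the job is handed in, while the arm keeps its last pose, push and grip.
It also fails if it takes over 50 s, if anything falls off the work surface, if the arm or the gripper's body presses on something with over 40 N, if the wrist force passes 120 N, or if a joint passes its speed limit or range.

## Working session

There is one attempt and no reset: what is moved stays moved. The work goes in short steps, Python scripts to look and compute and a tool call to move; the robot and the scene stay as the last step left them, time stands still between calls to the robot, and variables do not carry over. Pictures are saved under pics/ and viewed, and the job is handed in when it is done.

Besides the shell and the picture viewer there is one more tool, called by a JSON object that holds its "op" and its "data". send_rows: Moves the arm, as the interface text tells. Its arguments: {"type":"object","properties":{"steps":{"type":"array","items":{"type":"array","items":{"type":"array","items":{"type":"number"}}}},"grip_force":{"type":"number"}},"required":["steps"]}

```bash
mkdir -p pics; ls; python3 - <<'E'
from station import manip
import cv2,numpy as np
np.set_printoptions(precision=4,suppress=True)
for n in("side","top"):
    im=manip.snapshot(n); cv2.imwrite(f"pics/{n}0.png",im[:,:,::-1])
    p=manip.camera_params(n); print(n,p["fx"],p["fy"],p["cx"],p["cy"],p["D"]);print(p["T"])
print(manip.sense())
E
```

```text
pics
side 467.18756019597924 467.18756019597924 292.3316146729325 211.93936083424032 [-0.0958  0.      0.      0.      0.    ]
[[-0.22   -0.4853  0.8462 -0.5152]
 [-0.9752  0.1297 -0.1792  0.186 ]
 [-0.0227 -0.8647 -0.5018  0.7   ]
 [ 0.      0.      0.      1.    ]]
top 439.1944447742115 439.1944447742115 283.35313204160695 215.3278522522194 [-0.0393  0.      0.      0.      0.    ]
[[ 0.0149 -0.9894  0.1443  0.3846]
 [-0.9999 -0.0157 -0.004  -0.0293]
 [ 0.0062 -0.1442 -0.9895  1.0672]
 [ 0.      0.      0.      1.    ]]
{'t': 0.1, 'q': array([-1.5175,  0.5284,  1.4338,  0.    ,  1.1814, -0.1785]), 'qd': array([ 0.0004, -0.0018, -0.0047,  0.0006,  0.0014, -0.0004]), 'tau': array([ -0.0003, -44.3305, -17.8586,  -0.0003,   0.0038,   0.    ]), 'tcp_pos': array([ 0.1436, -0.6076,  0.2304]), 'tool_rot': array([ 0.4394,  0.5549, -0.4383,  0.554 ]), 'force': array([-0.0855, -0.0628, -0.6719]), 'ft_torque': array([-0.0378, -0.0067, -0.0198]), 'finger_gap': 1.0010647746600418}
```

View pics/side0.png

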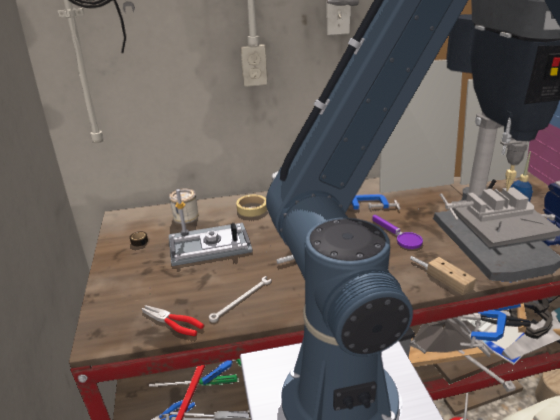

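View pics/top0.png

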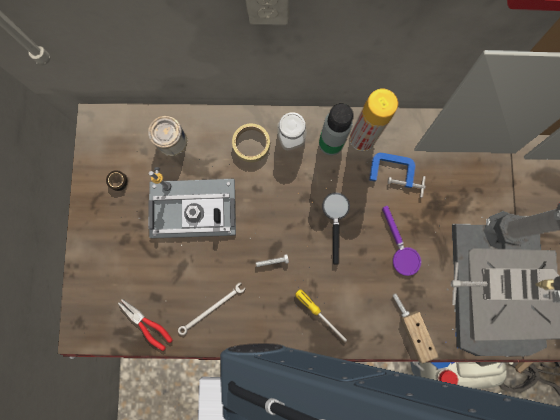

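```bash
cat > h.py <<'E'
import cv2,numpy as np
from station import manip
np.set_printoptions(precision=4,suppress=True)
def P(n):
    p=manip.camera_params(n);K=np.array([[p["fx"],0,p["cx"]],[0,p["fy"],p["cy"]],[0,0,1]]);return K,np.array(p["D"],float),np.array(p["T"])
def ray(n,uv):
    K,D,T=P(n);a=cv2.undistortPoints(np.array([[uv]],float),K,D)[0,0]
    return T[:3,3],T[:3,:3]@np.array([a[0],a[1],1])
def at(n,uv,z):
    o,d=ray(n,uv);return o+d*(z-o[2])/d[2]
def proj(n,X):
    K,D,T=P(n);R=T[:3,:3].T;return cv2.projectPoints(np.array(X,float).reshape(-1,3),cv2.Rodrigues(R)[0],-R@T[:3,3],K,D)[0][:,0]
def tri(a,b):
    o1,d1=ray("side",a);o2,d2=ray("top",b)
    A=np.stack([d1,-d2],1);s=np.linalg.lstsq(A,o2-o1,rcond=None)[0]
    p,q=o1+d1*s[0],o2+d2*s[1];return (p+q)/2,np.linalg.norm(p-q)
def crop(src,x0,y0,x1,y1,k,out):
    im=cv2.imread(src)[y0:y1,x0:x1];im=cv2.resize(im,None,fx=k,fy=k,interpolation=cv2.INTER_CUBIC)
    for u in range((x0+9)//10*10,x1,10):
        cv2.putText(im,str(u),(int((u-x0+.5)*k),10),0,.35,(0,255,255),1);cv2.line(im,(int((u-x0+.5)*k),12),(int((u-x0+.5)*k),18),(0,255,255),1)
    for v in range((y0+9)//10*10,y1,10):
        cv2.putText(im,str(v),(0,int((v-y0+.5)*k)+4),0,.35,(0,255,255),1);cv2.line(im,(24,int((v-y0+.5)*k)),(30,int((v-y0+.5)*k)),(0,255,255),1)
    cv2.imwrite(out,im)
def snap(n,name):
    cv2.imwrite(f"pics/{name}.png",manip.snapshot(n)[:,:,::-1])
E
python3 - <<'E'
from h import *
crop("pics/top0.png",140,160,245,245,7,"pics/c1.png")
crop("pics/side0.png",160,180,265,270,7,"pics/c2.png")
crop("pics/top0.png",300,185,380,275,6,"pics/c3.png")
E
```

```text
(no output)
```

View pics/c1.png

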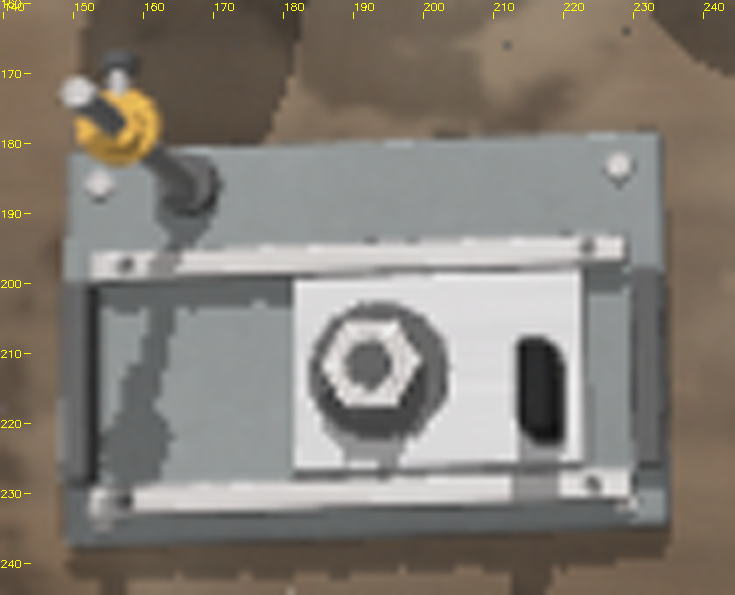

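View pics/c2.png

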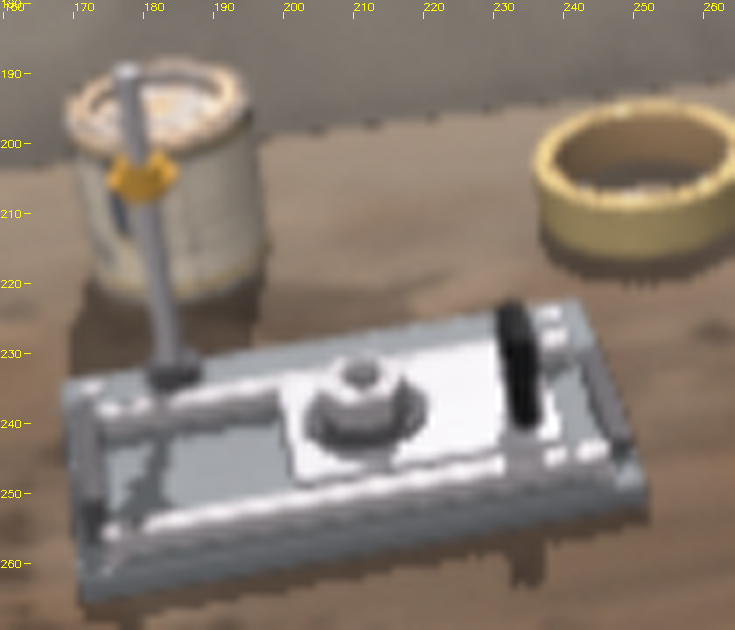

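View pics/c3.png

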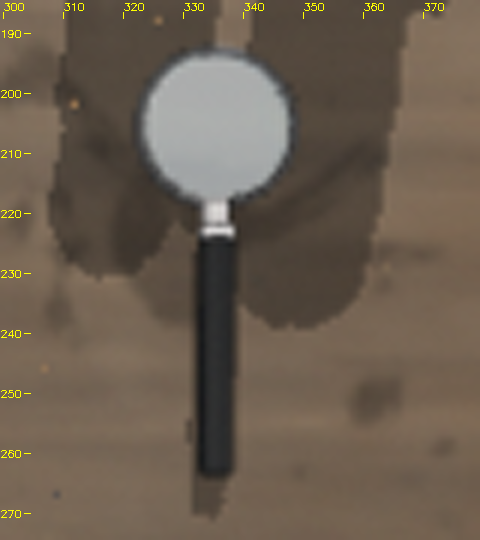

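```bash
cat > fit.py <<'E'
from h import *
from scipy.optimize import least_squares
c=[(-65,105,12),(75,105,12),(75,-105,12),(-65,-105,12)]
obs=[("top",c[1],(149.2,181.2)),("top",c[2],(233.5,178.4)),("top",c[0],(149.2,237.4)),("top",c[3],(234.9,234.5)),
("top",(60,60,150),(150.5,172.6)),("side",(60,60,150),(177.5,189.5)),
("side",c[1],(168.8,234.5)),("side",c[0],(170.9,262)),("side",c[3],(252,248.8)),("side",c[2],(242.4,222.8))]
def W(p,s):
    s=np.array(s,float)/1000;c_,s_=np.cos(p[2]),np.sin(p[2]);return np.array([p[0]+c_*s[0]-s_*s[1],p[1]+s_*s[0]+c_*s[1],s[2]])
col={"top":(156.4,177.6),"side":(179.9,204.9)}
def res(p):
    r=[]
    for n,s,uv in obs: r+=list(proj(n,W(p,s))[0]-uv)
    for n in col: r+=list(proj(n,W(p,(60,60,p[3]*1000)))[0]-col[n])
    return np.array(r)
if __name__=="__main__":
    f=least_squares(res,[.45,.25,0,.11],loss="soft_l1");print(f.x);print(f.fun.reshape(-1,2))
    p=f.x
    print("nut",at("top",(191.2,211.3),.046), "tri post",tri((177.5,189.5),(150.5,172.6)),"col",tri(col["side"],col["top"]))
    def inv(X): 
        d=X[:2]-p[:2];c_,s_=np.cos(p[2]),np.sin(p[2]);return np.array([c_*d[0]+s_*d[1],-s_*d[0]+c_*d[1]])*1000
    n=at("top",(191.2,211.3),.046);print("nut stand",inv(n),"grip expected",inv(n)-[12,58])
    g=inv(n)-[12,58]
    for z in(65,26):
        q=[W(p,(g[0]+a,g[1]+b,z)) for a in(-16,16) for b in(-6,6)]
        print(proj("top",q));print(proj("side",q))
    print("grip W",W(p,(g[0],g[1],52.5)))
    lens=at("top",(334.8,205.3),.010);he=at("top",(334.8,263),.018);print("lens",lens,"hend",he,np.linalg.norm((lens-he)[:2]))
    print("bolt",at("top",(272,262),.012))
    print(proj("side",lens))
E
python3 fit.py
```

```text
[0.5487 0.1903 0.0496 0.1032]
[[-0.4609 -0.1291]
 [ 0.47   -0.2195]
 [-1.0316  0.3559]
 [ 0.1322  0.37  ]
 [ 0.0226  0.3645]
 [ 0.0688 -0.4392]
 [-0.6763 -1.1313]
 [-0.2368  0.1004]
 [ 0.3195 -0.7047]
 [ 0.2696 -1.3658]
 [ 0.1888  0.3392]
 [ 0.1966 -0.2047]]
nut [0.5396 0.1836 0.046 ] tri post (array([0.6068, 0.2538, 0.1482]), np.float64(0.0002265413385876737)) col (array([0.6066, 0.254 , 0.1022]), np.float64(0.0001267339011091784))
nut stand [-9.3744 -6.2922] grip expected [-21.3744 -64.2922]
[[217.3667 221.1206]
 [212.1568 221.2948]
 [217.1869 207.4056]
 [212.0007 207.5793]]
[[235.6477 227.5847]
 [231.0441 228.3318]
 [233.6276 221.4349]
 [229.121  222.1538]]
[[219.6908 223.2613]
 [214.672  223.4291]
 [219.5065 210.0387]
 [214.5097 210.2059]]
[[236.9044 240.2021]
 [232.3782 240.9612]
 [234.8854 233.8805]
 [230.4525 234.6114]]
grip W [0.5305 0.1251 0.0525]
lens [ 0.5655 -0.1589  0.01  ] hend [ 0.4248 -0.1577  0.018 ] 0.14065922088053942
bolt [ 0.4252 -0.0081  0.012 ]
[[332.6944 221.5961]]
```

```bash
python3 - <<'E'
from h import *
from scipy.spatial.transform import Rotation as R
s=manip.sense();print(R.from_quat(s["tool_rot"]).as_matrix())
import fit
p=[.5487,.1903,.0496]
print("carriage edges top z~26",[at("top",uv,.024) for uv in((181.5,213),(222.5,211))],"stop",at("top",(153.5,214),.032),"-y stop",at("top",(229.5,214),.020))
print("push dir",[-np.sin(p[2]),np.cos(p[2])])
E
```

```text
[[-0.0001  0.9733  0.2297]
 [ 0.002   0.2297 -0.9733]
 [-1.      0.0004 -0.0019]]
carriage edges top z~26 [array([0.5385, 0.2114, 0.024 ]), array([0.5449, 0.1129, 0.024 ])] stop [0.5338 0.2764 0.032 ] -y stop [0.5385 0.0963 0.02  ]
push dir [np.float64(-0.04957966517884019), np.float64(0.9987701721621216)]
```

```bash
python3 - <<'E'
from h import *
for uv in((455,285),(455,355),(485,285),(428,360),(400,297),(340,340)): print(uv,at("top",uv,.0),at("top",uv,.1))
E
```

```text
(455, 285) [ 0.3762 -0.452   0.    ] [ 0.377  -0.4124  0.1   ]
(455, 355) [ 0.2114 -0.4463  0.    ] [ 0.2276 -0.4073  0.1   ]
(485, 285) [ 0.3769 -0.526   0.    ] [ 0.3777 -0.4795  0.1   ]
(428, 360) [ 0.1996 -0.3812  0.    ] [ 0.2169 -0.3482  0.1   ]
(400, 297) [ 0.3462 -0.317   0.    ] [ 0.3498 -0.2901  0.1   ]
(340, 340) [ 0.2439 -0.1723  0.    ] [ 0.2571 -0.1589  0.1   ]
```

{"op": "send_rows", "data": {"steps": [[[0.5,0.02,0.052,0.02,0],[1,0.04,0.105,0.04,-0.05],[1,0.06,0.157,0.05,-0.1],[1,0.08,0.21,0.05,-0.183],[1,0.12,0.255,0.05,-0.183],[1,0.16,0.3,0.05,-0.183],[1,0.2,0.345,0.05,-0.183],[1,0.24,0.39,0.05,-0.183]]]}}

```text
t: 1.1
tcp_pos: [0.3845, -0.2166, 0.2813]
tool_rot: [0.488, 0.512, -0.488, 0.512]
force: [0.4, -1.5, -0.4]
finger_gap: -0.0
```

{"op": "send_rows", "data": {"steps": [[[1,0.025,0.05,-0.01,0],[1,0.05,0.1,-0.02,0],[1,0.075,0.15,-0.03,0],[1,0.1,0.2,-0.05,0],[1,0.125,0.25,-0.08,0],[1,0.148,0.298,-0.12,0],[1,0.148,0.298,-0.16,0],[1,0.148,0.298,-0.17,0]]]}}

```text
t: 2.1
tcp_pos: [0.5293, 0.0806, 0.1086]
tool_rot: [0.486, 0.514, -0.489, 0.511]
force: [0.4, -0.0, 0.2]
finger_gap: -0.004
```

```bash
python3 - <<'E'
from h import *
snap("top","t1");snap("side","s1")
crop("pics/top0.png".replace("top0","t1"),140,160,245,245,6,"pics/c4.png")
crop("pics/s1.png",150,120,300,270,4,"pics/c5.png")
print(manip.sense())
E
```

```text
{'t': 2.2, 'q': array([-0.0596,  0.5889,  1.759 , -0.0001,  0.7967,  1.4628]), 'qd': array([-0.0118, -0.0455, -0.0267,  0.0036,  0.008 ,  0.0009]), 'tau': array([  0.399 , -39.0017, -10.8526,   0.0171,  -0.0523,   0.0001]), 'tcp_pos': array([0.5306, 0.0795, 0.1104]), 'tool_rot': array([ 0.487 ,  0.5128, -0.4884,  0.5112]), 'force': array([-0.0442, -0.2352,  0.739 ]), 'ft_torque': array([-0.0305,  0.0274,  0.0167]), 'finger_gap': -0.002508140019590852}
```

View pics/c4.png

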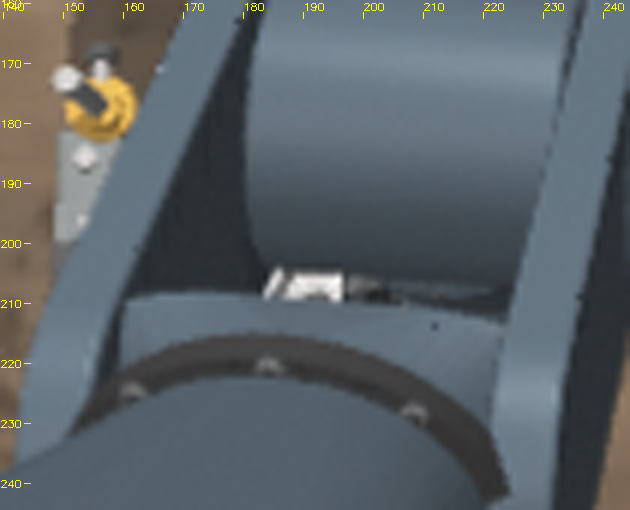

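View pics/c5.png

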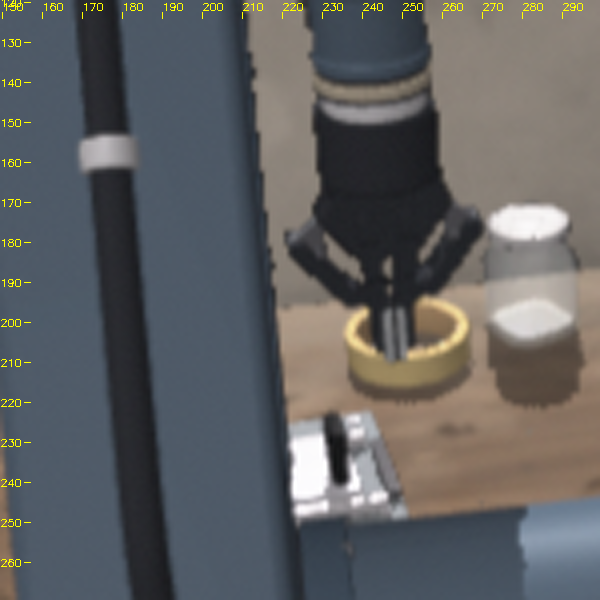

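{"op": "send_rows", "data": {"steps": [[[1,0,0,-0.04,0],[1,0,0,-0.069,0],[1,0,0,-0.069,0],[1,0,0.01,-0.069,0],[1,-0.001,0.02,-0.069,0],[1,-0.002,0.03,-0.069,0],[1,-0.002,0.04,-0.069,0],[1,-0.0025,0.05,-0.069,0]]]}}

```text
t: 3.2
tcp_pos: [0.5295, 0.1305, 0.0427]
tool_rot: [0.488, 0.512, -0.487, 0.512]
force: [0.9, -2.2, 0.8]
finger_gap: 0.002
```

{"op": "send_rows", "data": {"steps": [[[1,-0.0005,0.008,0,0],[1,-0.001,0.016,0,0],[1,-0.001,0.022,0,0],[1,-0.0015,0.026,0,0],[1,-0.0015,0.029,0,0]]]}}

```text
t: 3.82
tcp_pos: [0.5276, 0.1589, 0.0422]
tool_rot: [0.488, 0.512, -0.488, 0.512]
force: [1.0, -1.4, 0.4]
finger_gap: -0.001
```

{"op": "send_rows", "data": {"steps": [[[1,0,0.002,0,0],[1,0,0.004,0,0],[1,0,0.006,0,0]]]}}

```text
t: 4.2
tcp_pos: [0.5273, 0.1647, 0.0422]
tool_rot: [0.488, 0.512, -0.488, 0.512]
force: [0.1, -2.0, 1.4]
finger_gap: 0.002
```

{"op": "send_rows", "data": {"steps": [[[1,0,0.002,0,0],[1,0,0.003,0,0]]]}}

```text
t: 4.45
tcp_pos: [0.5272, 0.1678, 0.0422]
tool_rot: [0.487, 0.512, -0.488, 0.512]
force: [0.1, -1.8, 1.3]
finger_gap: 0.001
```

{"op": "send_rows", "data": {"steps": [[[1,0,0.001,0,0],[1,0,0.002,0,0],[1,0,0.003,0,0]]]}}

```text
t: 4.82
tcp_pos: [0.5271, 0.1708, 0.0422]
tool_rot: [0.487, 0.512, -0.488, 0.512]
force: [-0.7, -1.9, 1.5]
finger_gap: 0.003
```

{"op": "send_rows", "data": {"steps": [[[1,0,0.001,0,0],[1,0,0.002,0,0]]]}}

```text
t: 5.08
tcp_pos: [0.527, 0.1716, 0.0423]
tool_rot: [0.486, 0.512, -0.488, 0.513]
force: [-1.9, -8.4, 3.6]
finger_gap: -0.004
```

{"op": "send_rows", "data": {"steps": [[[1,0,0.0008,0,0],[1,0,0.0008,0,0]]]}}

```text
t: 5.32
tcp_pos: [0.5271, 0.1716, 0.0423]
tool_rot: [0.486, 0.512, -0.488, 0.513]
force: [-0.9, -10.3, 3.4]
finger_gap: -0.002
```

{"op": "send_rows", "data": {"steps": [[[1,0.001,-0.025,0,0],[1,0.001,-0.03,0.04,0],[1,0.001,-0.04,0.1,0],[0.5,0,-0.09,0.15,0],[0,-0.01,-0.15,0.18,0],[0,-0.03,-0.21,0.18,0],[0,-0.045,-0.27,0.18,0],[0,-0.045,-0.33,0.18,0]]]}}

```text
t: 6.32
tcp_pos: [0.4822, -0.1485, 0.2227]
tool_rot: [0.488, 0.512, -0.487, 0.512]
force: [1.2, 0.5, -0.4]
finger_gap: 0.999
```

```bash
python3 - <<'E'
from h import *
snap("top","t2");snap("side","s2")
crop("pics/t2.png",140,160,245,245,7,"pics/c6.png")
crop("pics/s2.png",160,180,265,270,7,"pics/c7.png")
print(manip.sense())
E
```

```text
{'t': 6.425, 'q': array([-0.5271,  0.3805,  1.7351, -0.001 ,  1.0206,  1.0027]), 'qd': array([ 0.0846, -0.0095,  0.0459,  0.0618,  0.0362,  0.0539]), 'tau': array([ -1.561 , -34.5717, -15.1149,  -0.3045,  -0.0059,  -0.2727]), 'tcp_pos': array([ 0.4842, -0.1537,  0.2229]), 'tool_rot': array([ 0.4897,  0.5083, -0.4894,  0.5122]), 'force': array([ 0.4511,  0.6567, -0.185 ]), 'ft_torque': array([0.0254, 0.0032, 0.0329]), 'finger_gap': 0.9985613563791945}
```

View pics/t2.png

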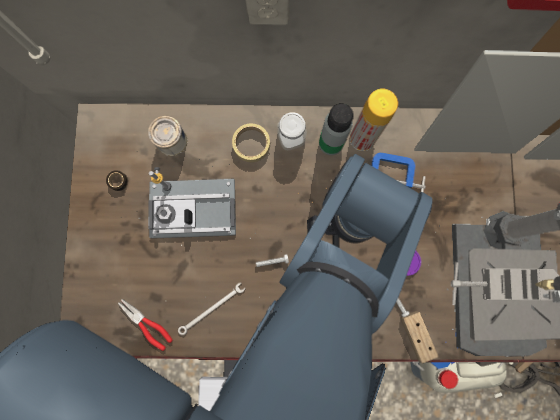

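View pics/c6.png

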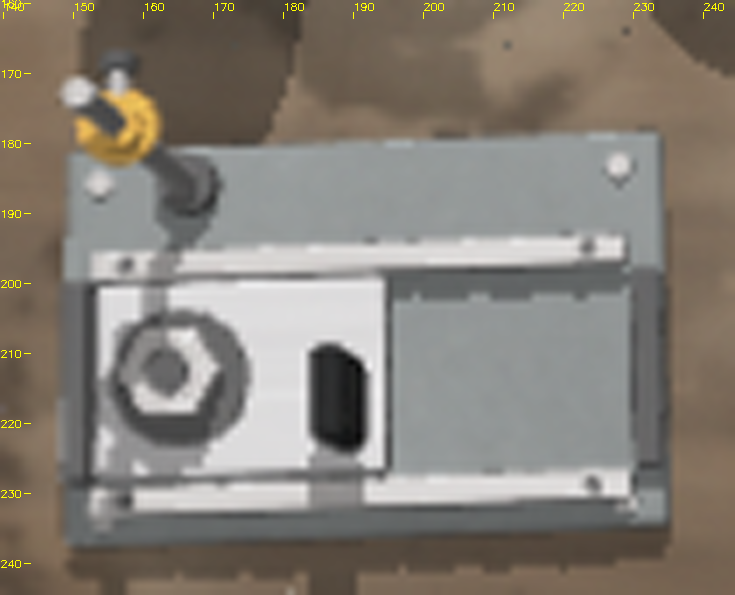

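View pics/c7.png

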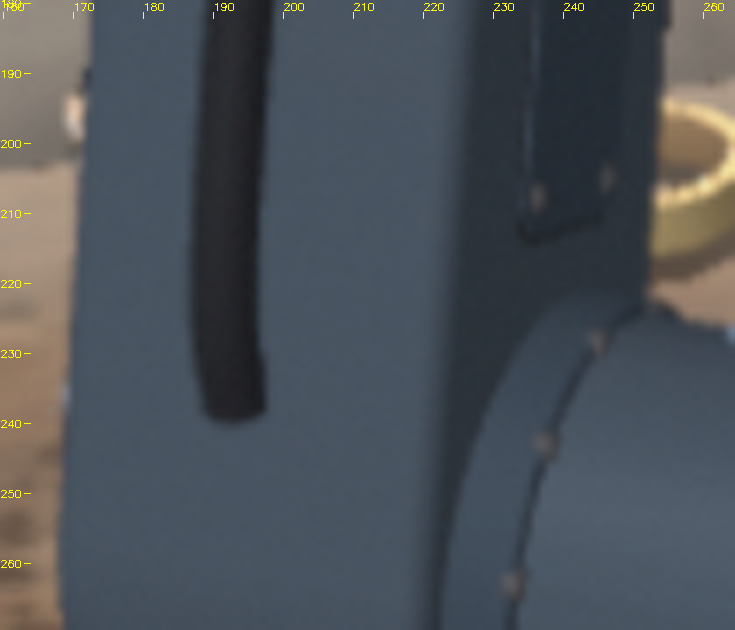

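```bash
python3 - <<'E'
from h import *
print("home nut",at("top",(162.9,212.5),.046))
L=at("top",(335.6,205.6),.010);a=at("top",(336.0,224),.018);b=at("top",(335.5,262.8),.018)
print(L,a,b,np.arctan2(*(L-b)[[1,0]]),np.arctan2(*(a-b)[[1,0]]),np.linalg.norm((L-a)[:2]),np.linalg.norm((L-b)[:2]))
u=(L-b)[:2];u/=np.linalg.norm(u);print("grip",L[:2]-.08*u)
E
```

```text
home nut [0.5357 0.2503 0.046 ]
[ 0.5648 -0.1609  0.01  ] [ 0.5185 -0.1608  0.018 ] [ 0.4253 -0.1594  0.018 ] -0.010660579293554379 -0.014563363667529403 0.04632011618239334 0.13945246904426478
grip [ 0.4848 -0.16  ]
```

{"op": "send_rows", "data": {"steps": [[[0,0.001,-0.003,-0.05,-0.06],[0,0.001,-0.003,-0.1,-0.06],[0,0.001,-0.003,-0.15,-0.06],[0,0.001,-0.003,-0.16,-0.06],[0,0.001,-0.003,-0.16,-0.06]]]}}

```text
t: 7.05
tcp_pos: [0.4844, -0.1502, 0.0624]
tool_rot: [0.503, 0.497, -0.503, 0.497]
force: [0.3, 0.1, 0.9]
finger_gap: 0.999
```

```bash
python3 - <<'E'
from h import *
snap("side","s3");crop("pics/s3.png",270,160,390,270,6,"pics/c8.png")
print(manip.sense()["tcp_pos"],manip.sense()["force"])
E
```

```text
[ 0.485  -0.1506  0.0633] [-0.1201 -0.3188  0.2561]
```

View pics/s3.png

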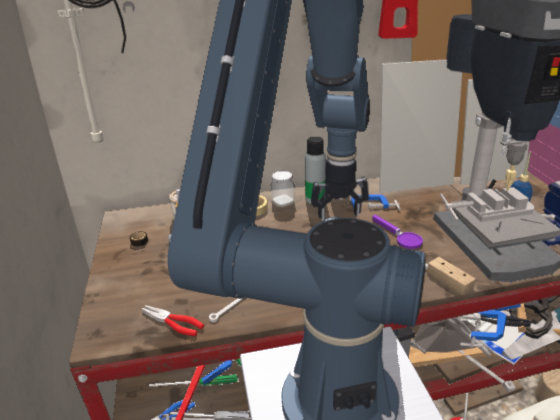

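{"op": "send_rows", "data": {"steps": [[[0,0,-0.0095,-0.02,0],[0,0,-0.0095,-0.045,0],[0,0,-0.0095,-0.059,0],[0,0,-0.0095,-0.059,0]]]}}

```text
t: 7.6
tcp_pos: [0.4843, -0.1601, 0.0037]
tool_rot: [0.503, 0.497, -0.503, 0.497]
force: [-0.3, 0.7, 0.3]
finger_gap: 0.999
```

{"op": "send_rows", "data": {"steps": [[[0.5,0,0,0,0],[0.7,0,0,0,0],[0.9,0,0,0,0],[1,0,0,0,0],[1,0,0,0,0],[1,0,0,0,0]]], "grip_force": 70}}

```text
t: 8.35
tcp_pos: [0.4841, -0.1601, 0.0038]
tool_rot: [0.503, 0.497, -0.503, 0.497]
force: [-0.0, 0.7, 5.1]
finger_gap: 0.14
```

{"op": "send_rows", "data": {"steps": [[[1,0,0,0.01,0],[1,0,0,0.03,0],[1,0,0,0.07,0],[1,0,0,0.12,0],[1,0,0,0.17,0],[1,0,0,0.2,0],[1,0,0,0.2,0],[1,0,0,0.2,0]]]}}

```text
t: 9.35
tcp_pos: [0.483, -0.1595, 0.2025]
tool_rot: [-0.503, -0.498, 0.503, -0.496]
force: [-0.4, 0.6, -1.3]
finger_gap: 0.142
```

```bash
python3 - <<'E'
from h import *
snap("side","s4");crop("pics/s4.png",260,60,400,200,5,"pics/c9.png")
snap("top","t4");crop("pics/t4.png",260,150,420,280,5,"pics/c10.png")
print(manip.sense())
E
```

```text
{'t': 9.45, 'q': array([-0.539 ,  0.4146,  1.751 ,  0.    ,  0.9798,  1.0431]), 'qd': array([-0.0002,  0.0048, -0.0029,  0.0009,  0.0014, -0.0005]), 'tau': array([  0.0352, -36.6959, -14.983 ,   0.0117,  -0.0192,  -0.    ]), 'tcp_pos': array([ 0.4828, -0.1594,  0.2017]), 'tool_rot': array([-0.5025, -0.4985,  0.5031, -0.4959]), 'force': array([-0.0974, -0.2232, -1.771 ]), 'ft_torque': array([-0.0425, -0.0137,  0.0099]), 'finger_gap': 0.14212139966675946}
```

View pics/c9.png

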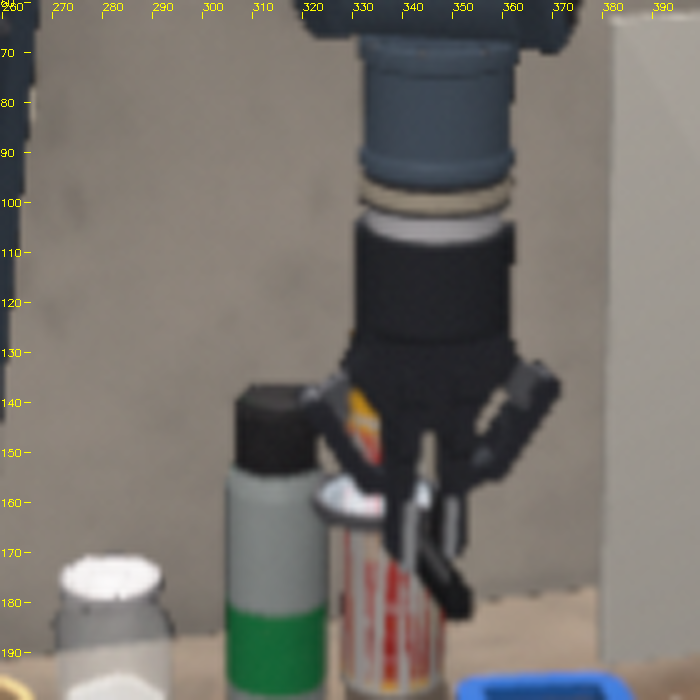

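View pics/c10.png

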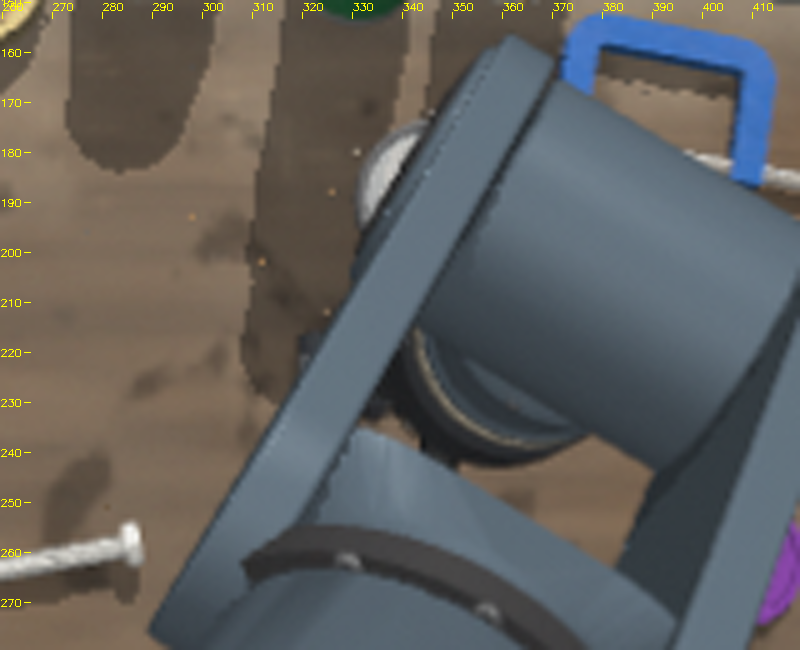

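{"op": "send_rows", "data": {"steps": [[[1,-0.001,0.02,0.01,0],[1,-0.005,0.06,0.02,0],[1,-0.01,0.11,0.02,0],[1,-0.015,0.16,0.02,0],[1,-0.02,0.21,0.02,0],[1,-0.025,0.26,0.02,0],[1,-0.028,0.31,0.02,0],[1,-0.028,0.35,0.02,0]]]}}

```text
t: 10.45
tcp_pos: [0.4541, 0.1927, 0.2231]
tool_rot: [-0.502, -0.498, 0.503, -0.497]
force: [0.7, 0.6, -1.2]
finger_gap: 0.142
```

{"op": "send_rows", "data": {"steps": [[[1,0,0.03,0,0],[1,0,0.05,0,0],[1,0,0.06,0,0],[1,0,0.06,-0.01,0],[1,0,0.06,-0.03,0],[1,0,0.06,-0.05,0],[1,0,0.06,-0.06,0],[1,0,0.06,-0.06,0]]]}}

```text
t: 11.45
tcp_pos: [0.4554, 0.2492, 0.1624]
tool_rot: [-0.502, -0.497, 0.504, -0.497]
force: [0.1, -0.4, -0.8]
finger_gap: 0.144
```

```bash
python3 - <<'E'
from h import *
snap("side","s5");crop("pics/s5.png",130,130,270,270,5,"pics/c11.png")
snap("top","t5");crop("pics/t5.png",120,140,260,260,5,"pics/c12.png")
print(manip.sense())
E
```

```text
{'t': 11.55, 'q': array([ 0.2857,  0.4848,  1.7624, -0.    ,  0.8939,  1.8682]), 'qd': array([ 0.0012, -0.0104, -0.0078,  0.0018,  0.0014,  0.0004]), 'tau': array([ -0.0424, -37.5132, -13.0457,  -0.0086,  -0.004 ,  -0.    ]), 'tcp_pos': array([0.4564, 0.2497, 0.1636]), 'tool_rot': array([ 0.5031,  0.497 , -0.5027,  0.4972]), 'force': array([ 1.0969,  0.2754, -0.0717]), 'ft_torque': array([ 0.016 ,  0.0467, -0.0121]), 'finger_gap': 0.1416401915525972}
```

View pics/c11.png

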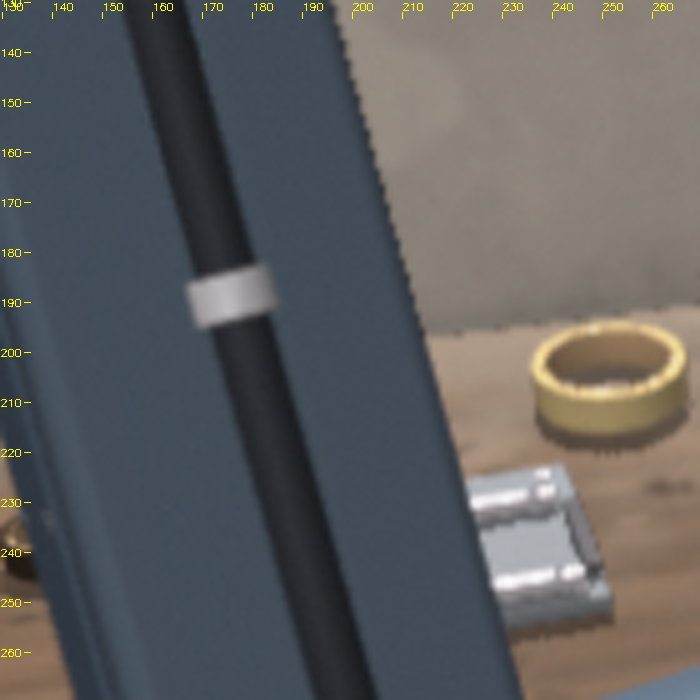

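View pics/c12.png

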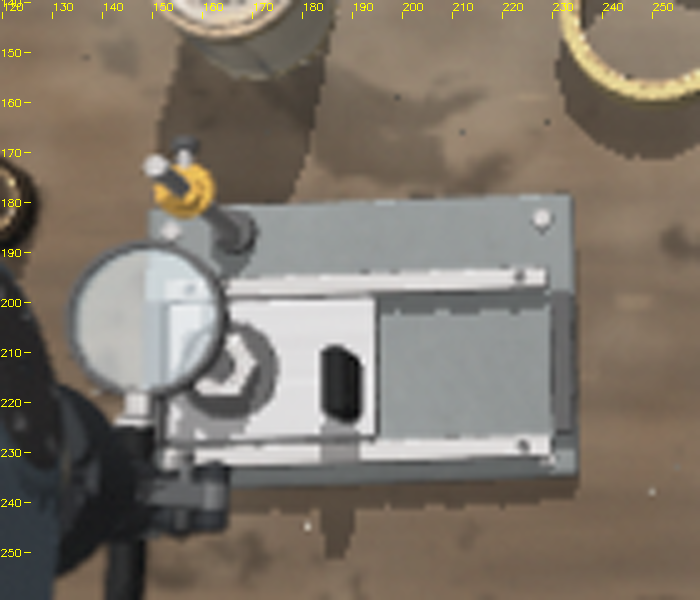

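```bash
python3 - <<'E'
from h import *
from scipy.spatial.transform import Rotation as R
for q in ([-0.5025,-0.4985,0.5031,-0.4959],[0.503,.497,-.503,.497],[0.5031,0.497,-0.5027,0.4972]):
    M=R.from_quat(q).as_matrix();print(M[:,0],M[:,1], M[:,2])
t=np.array([.4828,-.1594,.2017])
for d in(-.003,0,.003):
  print(d,proj("side",[t+np.array([-.0623,y,z-.0038+d]) for y in(-.007,.007) for z in(0,.018)]))
print("rim in s4", proj("side",[t+[.0807-.034,-.0008,.0012],t+[.0807,-.0008+.034,.0012],t+[.0807,-.0008-.034,.0012],t+[.0807+.034,-.0008,.0012]]))
print("rim in t4", proj("top",[t+[.0807,-.0008+.034,.006],t+[.0807+.034,-.0008,.006]]))
L=at("top",(149.3,203.3),.1636+.006);print("lens now",L)
t=np.array([.4564,.2497,.1636]);print("lens exp",t+[.0807,-.0008,.006],proj("top",t+[.0807,-.0008,.006]))
E
python3 - <<'E'
import sys;sys.path.insert(0,'.')
from h import *
crop("pics/s4.png",305,140,375,195,11,"pics/c13.png")
E
```

```text
[-0.0032  0.002  -1.    ] [ 0.9999 -0.0112 -0.0032] [-0.0112 -0.9999 -0.002 ]
[ 0.  0. -1.] [ 0.9999 -0.012   0.    ] [-0.012  -0.9999 -0.    ]
[ 0.0006  0.0002 -1.    ] [ 0.9999 -0.0116  0.0006] [-0.0116 -0.9999 -0.0002]
-0.003 [[355.142  185.3905]
 [355.4719 178.5783]
 [349.5463 186.0874]
 [349.8324 179.2629]]
0 [[355.1968 184.2626]
 [355.5271 177.4325]
 [349.5938 184.9575]
 [349.8803 178.115 ]]
0.003 [[355.2517 183.1317]
 [355.5824 176.2836]
 [349.6414 183.8246]
 [349.9282 176.964 ]]
rim in s4 [[338.7885 164.3043]
 [322.3802 160.5421]
 [347.1666 157.766 ]
 [331.081  154.2209]]
rim in t4 [[330.5141 189.5149]
 [347.3824 173.2065]]
lens now [0.5363 0.2459 0.1696]
lens exp [0.5371 0.2489 0.1696] [[147.8737 202.8992]]
```

View pics/c13.png

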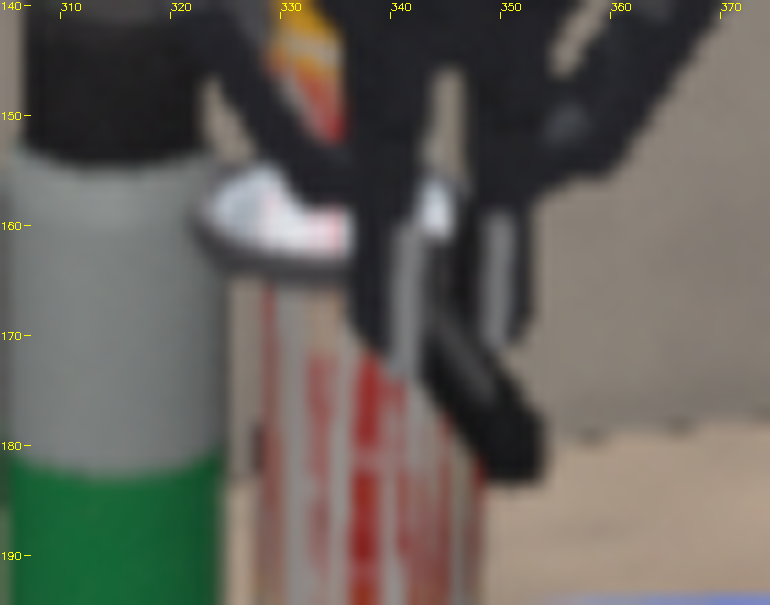

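```bash
python3 - <<'E'
from h import *
im=cv2.imread("pics/s4.png");im2=cv2.imread("pics/t4.png");im5=cv2.imread("pics/t5.png")
th=np.linspace(0,2*np.pi,72)
def draw(im,n,t,x0,y0,x1,y1,k,out,tilt=0):
    c=cv2.resize(im[y0:y1,x0:x1],None,fx=k,fy=k,interpolation=cv2.INTER_CUBIC)
    def pl(X,col):
        X=np.array(X); r=X-t; 
        uv=proj(n,X); q=((uv+.5-[x0,y0])*k).astype(int)
        for a in q: cv2.circle(c,tuple(int(v) for v in a),1,col,-1)
    for z,col in((-.0038,(0,255,0)),(.0062,(0,255,255))):
        pl([t+[.0807+.034*np.cos(a),-.0008+.034*np.sin(a),z] for a in th],col)
    for y in(-.007,.007):
        for z in(-.0038,.0142): pl([t+[x,y,z] for x in np.linspace(-.0623,-.03,20)],(255,0,255))
    cv2.imwrite(out,c)
draw(im,"side",np.array([.4828,-.1594,.2017]),305,140,375,195,11,"pics/d1.png")
draw(im5,"top",np.array([.4564,.2497,.1636]),120,180,200,240,9,"pics/d2.png")
im0=cv2.imread("pics/top0.png");draw(im0,"top",np.array([.4841,-.1601,.0038]),310,185,365,270,8,"pics/d3.png")
E
```

```text
(no output)
```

View pics/d1.png

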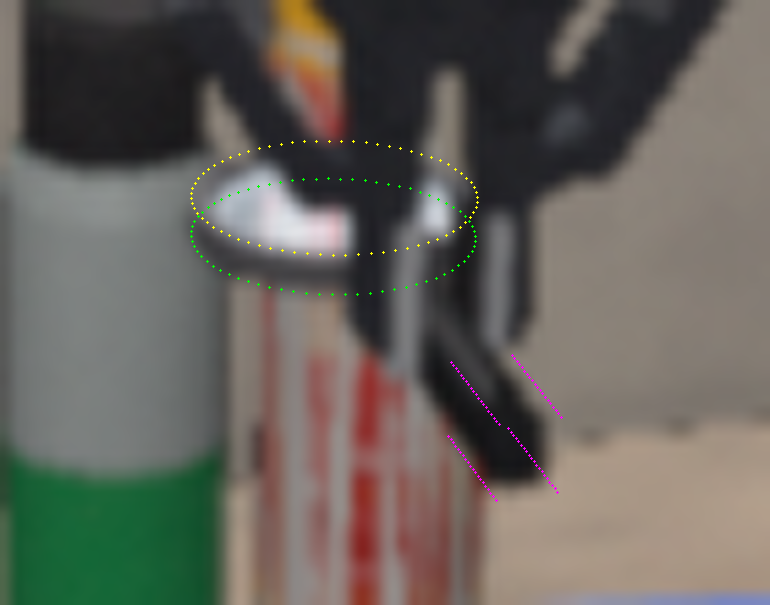

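View pics/d2.png

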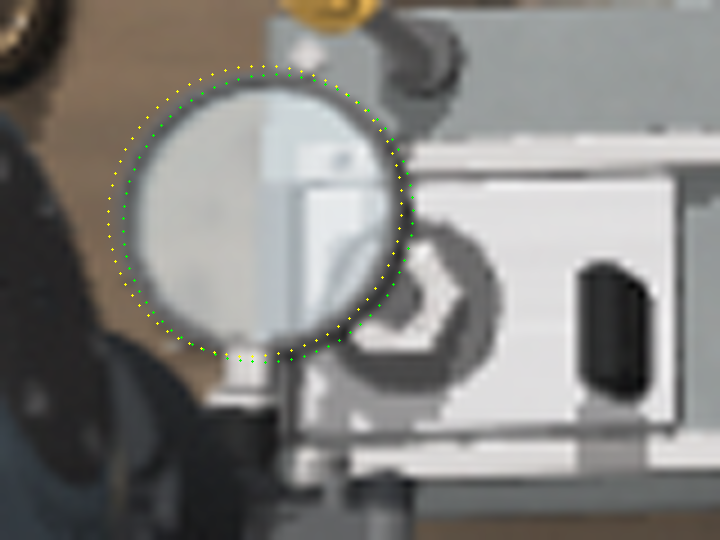

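View pics/d3.png

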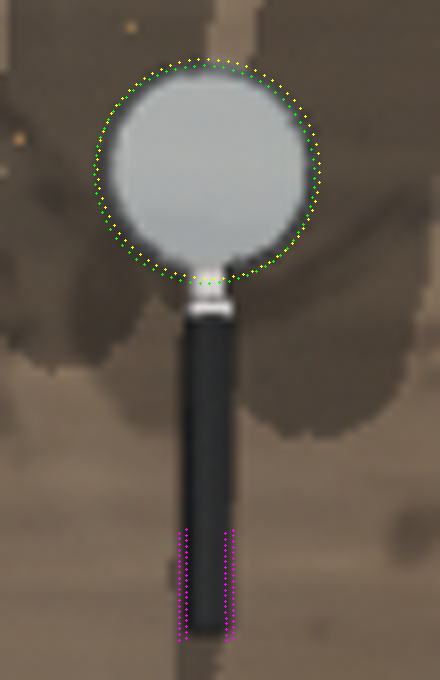

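```bash
python3 - <<'E'
from h import *
t=np.array([.4828,-.1594,.2017])
for z in (0,.002,.004): print(z,proj("side",[t+[x,y,z] for x in(-.011,0) for y in(.007,-.007)]).ravel())
t=np.array([.5306,.0795,.1104]);print("s1",proj("side",[t,t+[-.011,0,0],t+[0,0.012,0],t+[0,-.012,0]]).ravel())
crop("pics/s1.png",220,170,280,215,12,"pics/c14.png")
E
```

```text
0 [342.8921 174.4632 348.3109 173.8184 341.5075 172.6098 346.8865 171.9746]
0.002 [342.9166 173.7269 348.3399 173.0834 341.5306 171.8779 346.914  171.2439]
0.004 [342.9411 172.9893 348.369  172.3471 341.5537 171.1448 346.9415 170.5121]
s1 [248.4524 207.4248 249.0569 209.4826 243.8218 208.0238 253.069  206.8278]
```

View pics/c14.png

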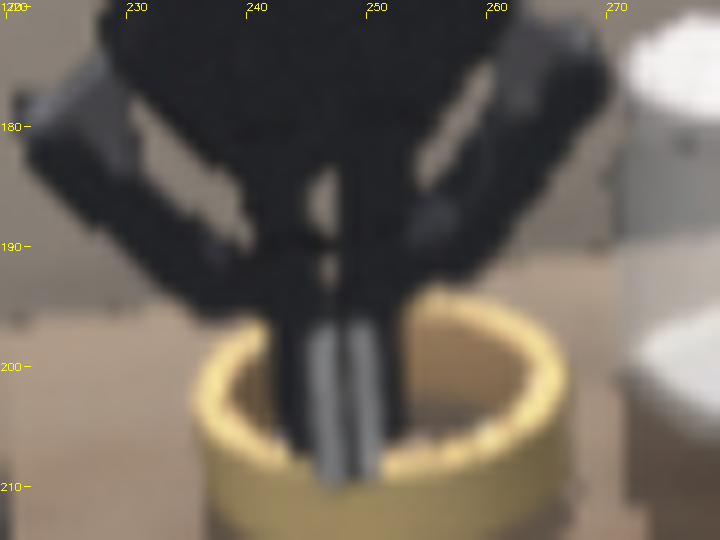

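```bash
python3 - <<'E'
from h import *
import fit
p=[.5487,.1903,.0496]
for h in(150,109,104,102,100): print(h,proj("side",fit.W(p,(60,60,h))),proj("top",fit.W(p,(60,60,h))))
crop("pics/side0.png",160,180,200,250,14,"pics/c15.png")
im=cv2.imread("pics/c15.png");print(im.shape);cv2.imwrite("pics/c15a.png",im[:560])
crop("pics/top0.png",140,160,180,200,14,"pics/c16.png")
E
```

```text
150 [[177.5834 189.0554]] [[150.5408 172.955 ]]
109 [[179.8015 202.7845]] [[155.8855 177.3391]]
104 [[180.0684 204.4284]] [[156.5076 177.8493]]
102 [[180.1749 205.0841]] [[156.7547 178.052 ]]
100 [[180.2813 205.7388]] [[157.0008 178.2538]]
(980, 560, 3)
```

View pics/c15a.png

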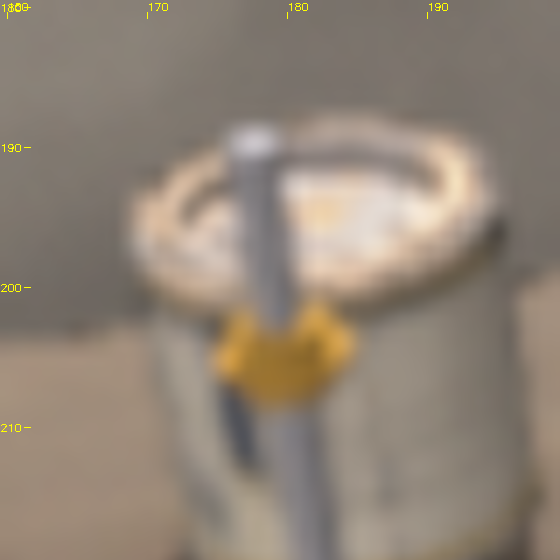

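View pics/c16.png

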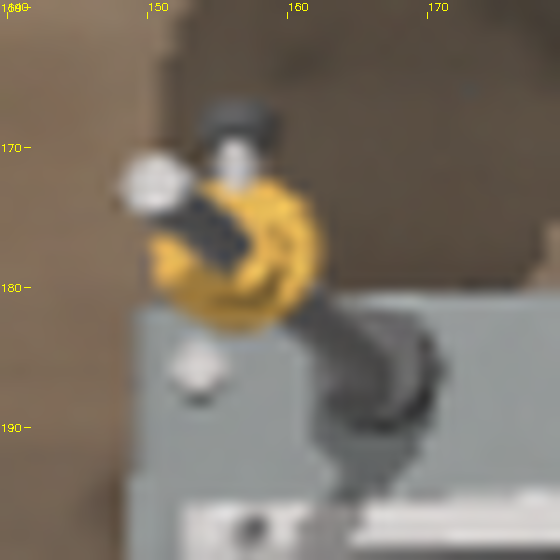

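{"op": "send_rows", "data": {"steps": [[[1,0,0.002,-0.015,0],[1,0,0.003,-0.03,0],[1,0,0.003,-0.045,0],[1,0,0.003,-0.055,0],[1,0,0.003,-0.06,0],[1,0,0.003,-0.06,0],[1,0,0.003,-0.06,0]]]}}

```text
t: 12.42
tcp_pos: [0.4564, 0.253, 0.1036]
tool_rot: [0.503, 0.497, -0.503, 0.497]
force: [-0.1, 0.2, -0.6]
finger_gap: 0.142
```

```bash
python3 - <<'E'
from h import *
snap("top","t6");crop("pics/t6.png",125,160,205,230,9,"pics/c17.png")
print(manip.sense())
t=manip.sense()["tcp_pos"];print(proj("top",t+[.0807,-.0008,.0062]),"target px rim top/mid/bot",[proj("top",[.5357,.2503,z])[0] for z in(.1095,.1045,.0995)])
E
```

```text
{'t': 12.475, 'q': array([0.2919, 0.5855, 1.8031, 0.    , 0.7519, 1.8739]), 'qd': array([ 0.0008, -0.0035,  0.0003, -0.0001, -0.0014, -0.0004]), 'tau': array([ -0.0072, -39.5662, -10.4571,  -0.0055,  -0.0245,   0.    ]), 'tcp_pos': array([0.4564, 0.253 , 0.1037]), 'tool_rot': array([ 0.5031,  0.497 , -0.5025,  0.4974]), 'force': array([-0.9406, -1.1156, -1.1126]), 'ft_torque': array([-0.    ,  0.0756,  0.0175]), 'finger_gap': 0.14383473658146134}
[[154.4182 207.5362]] target px rim top/mid/bot [array([155.3003, 208.1883]), array([155.9329, 208.5486]), array([156.5592, 208.9052])]
```

View pics/c17.png

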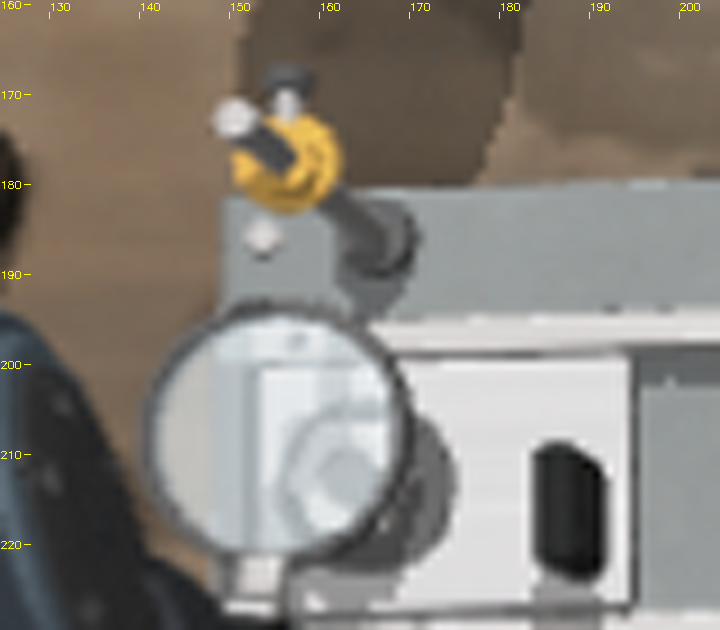

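```bash
python3 - <<'E'
from h import *
im=cv2.imread("pics/t6.png");x0,y0,x1,y1,k=130,185,185,230,13
c=cv2.resize(im[y0:y1,x0:x1],None,fx=k,fy=k,interpolation=cv2.INTER_CUBIC)
th=np.linspace(0,2*np.pi,90)
for z,col in((.0995,(0,255,0)),(.1095,(0,255,255))):
    for a in proj("top",[[.5357+.034*np.cos(a),.2503+.034*np.sin(a),z] for a in th]):
        cv2.circle(c,tuple(int(v) for v in (a+.5-[x0,y0])*k),1,col,-1)
cv2.imwrite("pics/d4.png",c)
E
```

```text
(no output)
```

View pics/d4.png

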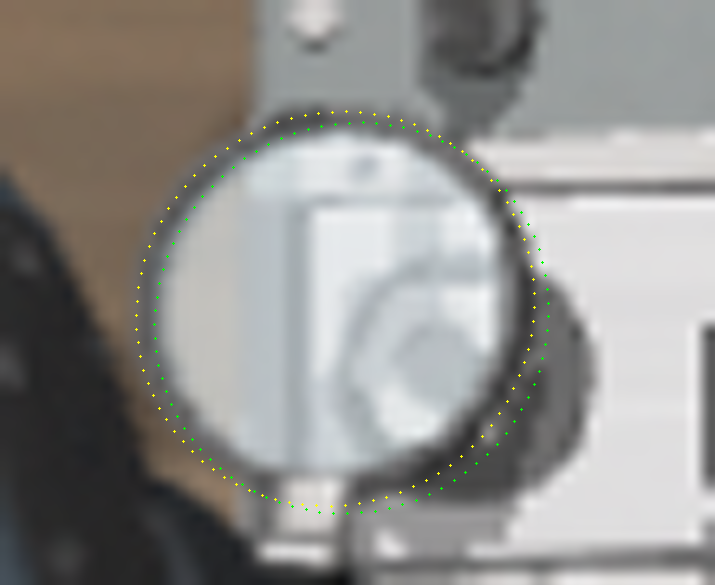

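{"op": "send_rows", "data": {"steps": [[[1,-0.001,-0.001,-0.0005,0],[1,-0.0018,-0.0014,-0.0005,0],[1,-0.0018,-0.0014,-0.0005,0],[1,-0.0018,-0.0014,-0.0005,0]]]}}

```text
t: 12.98
tcp_pos: [0.4542, 0.2515, 0.1029]
tool_rot: [0.503, 0.497, -0.503, 0.497]
force: [-0.3, -0.1, -1.1]
finger_gap: 0.14
```

```bash
python3 - <<'E'
from h import *
snap("top","t7");snap("side","s7");im=cv2.imread("pics/t7.png");x0,y0,x1,y1,k=130,185,185,230,13
c=cv2.resize(im[y0:y1,x0:x1],None,fx=k,fy=k,interpolation=cv2.INTER_CUBIC)
th=np.linspace(0,2*np.pi,90)
for z,col in((.0995,(0,255,0)),(.1095,(0,255,255))):
    for a in proj("top",[[.5357+.034*np.cos(a),.2503+.034*np.sin(a),z] for a in th]):
        cv2.circle(c,tuple(int(v) for v in (a+.5-[x0,y0])*k),1,col,-1)
cv2.imwrite("pics/d5.png",c);print(manip.sense())
E
```

```text
{'t': 13.075, 'q': array([ 0.2902,  0.585 ,  1.8094, -0.    ,  0.7471,  1.8723]), 'qd': array([ 0.0006,  0.0025, -0.0015, -0.0009, -0.0002, -0.0003]), 'tau': array([ -0.0002, -39.646 , -10.3818,  -0.0055,  -0.0246,   0.    ]), 'tcp_pos': array([0.4542, 0.2515, 0.1028]), 'tool_rot': array([ 0.5028,  0.4972, -0.5028,  0.4972]), 'force': array([ 0.2263,  0.2517, -1.0607]), 'ft_torque': array([0.0323, 0.0522, 0.0068]), 'finger_gap': 0.13998763198815853}
```

View pics/d5.png

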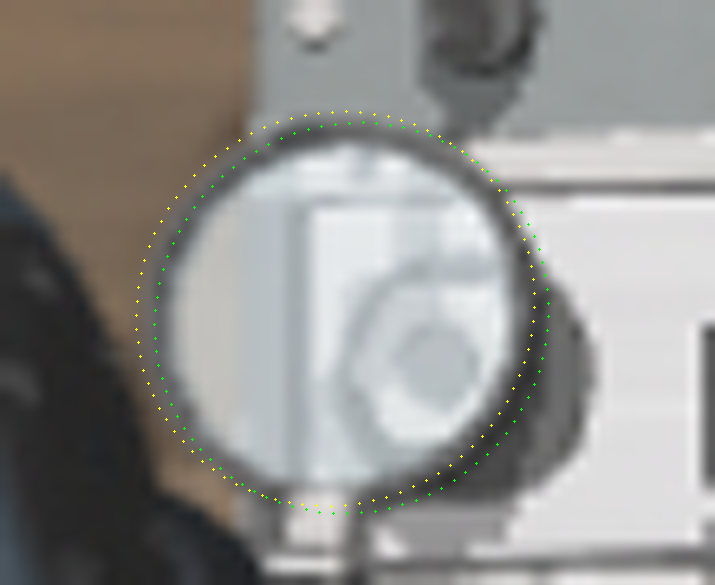

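View pics/t7.png

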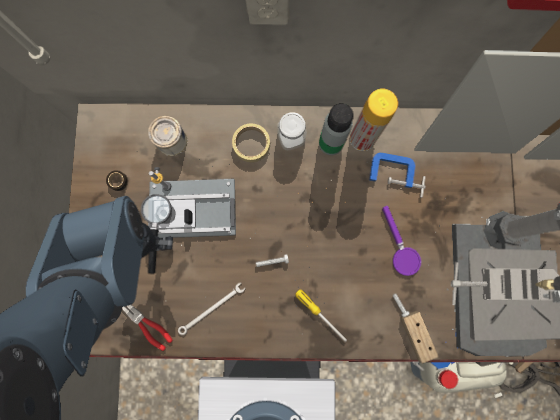

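View pics/s7.png

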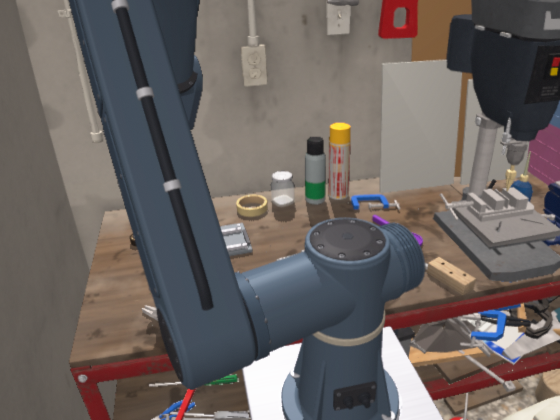

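```bash
python3 - <<'E'
from station import manip
print(manip.sense()["tcp_pos"],manip.sense()["qd"]); print(manip.sign_off())
E
```

```text
[0.45422269 0.25150876 0.10280645] [ 0.00059262  0.00249732 -0.00145668 -0.00092426 -0.00021033 -0.00029785]
the job is handed in; nothing more can be done
None
```

I slid the carriage home, then picked up the loupe and handed in with it held still over the nut at about the collar's flange height. The job took about 13.1 s.

**Carriage:** I pushed the grip with closed fingers until it met the stop, where the force rose to about 10 N. The top picture showed the carriage against the stop, and the grip had not moved in the last picture.

**Centring:** In the last top picture the rim sits within about 1 mm of the circle expected over the nut. The robot's own position reading agrees to about 1 mm.

**Height:** The lens is at about 104 mm by the tool reading. I measured the flange at 103 to 105 mm from the first pictures, using the post top as a check. The top view alone suggested slightly more, 106 to 109 mm.

**Level:** The tool reads level. A side picture after the lift showed no clear tilt, though the loupe looked up to about 2 mm high against the tool reading. I put that down to rounded edges and did not correct for it.

**Not confirmed:** The arm blocked the side camera at the final pose, so the lens and flange heights were never compared in one picture. The two cameras also differ from the robot's frame by 2 to 3 mm sideways, so I centred the lens against the nut in the top camera alone.

**Left alone:** The bolt, the collar and the purple loupe look unmoved in the last top picture. The last force reading was only about 1 N, roughly the loupe's weight, so it was touching nothing.

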